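# Hook the dropped nut out from under the wire shelf

## Task

A big hexagon nut has ended up under the low wire shelf at the back of the packing bench, where no hand gets to it. Take the hook tool by its wooden grip, catch the nut inside the hook's bend and drag it along the bench until it lies well clear in front of the shelf, then lay the hook flat on the bench again. Pick up the nut and set it down flat in the open grey tray; leave the round bush where it lies.

Things in the scene. Friction and masses are not known exactly. Their poses are not given: they have to be found in the camera images.
- nut: Plain steel hexagon nut, 50 mm across flats, 58 mm across corners, 26 mm high, 29 mm bore, 0.25 kg, lying flat under the wire shelf. Origin: centre of its underside; z up, x square to a pair of flats. The shelf is fixed: front beam along y at x = 0.72 m, underside 120 mm and top 136 mm above the bench; wires 130 mm up run back to x = 1.02 m; legs at y = +-0.585 m.
- hook: Flat J-shaped hook, loose, 0.4 kg. Origin: bench level under the grip, at the balance point; x towards hook end, z up. Wooden grip 26 mm wide, 28 high, x -95 to 45 mm. Aluminium bars 14 mm high, 12 wide: shaft along y = 0 to x = 219; cross bar x 207 to 219, out to y = 106; lip y 94 to 106, back to x = 180. Bend open to -x, y 6 to 94; a nut against the cross bar has its centre at x 178 to 182.
- tray: Grey open plastic tray fixed to the bench, 180 x 180 mm outside, 45 mm high, walls and floor 5 mm thick. Origin: centre of its underside; x and y along its sides, z up. It stands to the left or right, on the other side from the hook.
- bush: Plain round steel bush (short tube), 40 mm diameter, 45 mm high, standing upright under the shelf, loose. Not wanted: leave it. Origin: centre of its underside. Nut, bush and an unlisted dark steel plate (60 x 60 x 8 mm, lying flat) form a row along y in any order, 115 to 165 mm apart, each at x = 0.75 to 0.80 m.
Things that resemble listed ones, but are neither listed nor needed, are in the scene too. What is shaped like the nut but green, orange or turquoise is not meant.

How it is judged:
By the outcome, as a careful person would: the job done as asked, in the order asked, and still so for the second after the job is handed in, with the robot touching nothing.
It also fails if it takes over 67 s, if anything falls off the work surface, if the arm or the gripper's body presses on something with over 40 N, if the wrist force passes 120 N, or if a joint passes its speed limit or range.

## Robot

A 6-joint arm with a two-finger parallel gripper is mounted at the origin on the work surface. World frame = base frame: x ahead of the robot, y to its left, z up, the work surface at z = 0. Lengths are in mm, angles in degrees, forces in N, time in s.
With the tool pointing down it reaches from about 300 to 850 mm from the base axis. Payload 4.2 kg.
Tool frame: the origin (TCP) lies midway between the tips of the shut fingers; the grasp point (between the pads) lies 19 mm behind it; y points along the fingers, z is the direction in which the jaws open and shut, and the axes are right-handed (so a half turn about y gives the same grasp; the last joint's range is limited). The gripper opens to 91 mm and grips with 3 to 60 N. Pads are 32 mm wide; open, the fingers measure 118 mm over their backs; the gripper's body (76 mm by 178 mm) begins 60 mm behind the grasp point.
Start: joints at [-65.489, 18.312, 89.639, -0, 72.044, -1.146], TCP at [248.971, -518.321, 213.976] pointing down, gripper open.
Joint ranges: [-177.97, 177.97], [-48.28, 115.42], [12.27, 149.76], [-77.06, 257.06], [2.81, 150.46], [-146.56, 146.56]. Speed limits (degrees/s): [147.25, 147.25, 180, 180, 180, 180].

## Interface

Orientations are given as [roll, pitch, yaw] about the fixed x, y, z axes, in that order (R = Rz(yaw) Ry(pitch) Rx(roll)).
In Python, from workcell import env gives the robot as it stands.
- The arm moves only by the shell command python3 -m handwheel 'ROWS' [FORCE]. ROWS is JSON, a list of rows, each a list of 3 entries, a list of its own where there are three numbers: the opening, from 0 (shut) to 1 (fully open), then the shift along the tool's x, y, z in mm, then the turn, a rotation vector about the tool's x, y, z in degrees. A call has exactly 10 rows; each row shifts and turns the commanded pose from where the row before left it, along the tool's axes as they then stand; what a row does not reach is not made up. A row lasts 1/12 s, in which the tool goes at most 41.7 mm and 7.16 degrees, less where a joint would pass 70% of its speed; a pose out of reach is approached as far as the arm can. A call is refused whole if a number of a shift passes 41.7 or a number of a turn 7.16, either way. A call with a gripper value outside its range is refused whole. The fingers move at their own pace and stop on an object; FORCE is the grip in N (left out, the last holds). Time passes only in rows, so rows that do not move let the fingers close, or fill a call up. It gives the time, the measured TCP pose, the force and the opening at its end, in the units of the state.
- env.state(): the state, without advancing time (a new reading comes with each control period).
- env.grab_frame(name): name is "scene" or "top" or "wrist"; returns the picture (384x512x3 uint8, red, green, blue); there is no depth.
- env.camera_info(name): a dict with "fx", "fy", "cx", "cy" (pixels), "camera_from_world" (4x4, takes a point from world to camera coordinates); the wrist camera has in their place "mount" (4x4, takes a point from camera to tool coordinates, whose origin is the TCP and whose axes are the tool frame's). Camera axes: x right, y down, z forward; pixel columns grow to the right and rows downward; lengths in mm; the calibration is good to about 2 mm. The wrist camera is an equidistant fisheye: a pixel r from the principal point sees the ray r / f radians off the axis. A picture is of the moment at which its call begins: read the wrist's pose just before it. camera_info takes no time and is no camera call.
- env.job_done(): hands the job in, once; it reports no verdict.
Trained networks look in the newest picture that a camera, given by its name, has taken for a name from the list of things; names that differ only in an ending like _2 or _b are one class to them, and where a whole thing is asked for, a point or a joint stands for the part that bears it (a point fixed in the world has none). Each returns a list of dicts, best first, with "p" (0 to 1); they miss things now and then, are a little off and sometimes report something else, mostly with a low value. They report only what shows in the picture. A call takes as long as a camera call. They do not tell look-alikes from the thing itself.
- env.masks_of(camera, label): "region" (384x512 bool, what is visible of it) and "location" ([column, row] in pixels, amid what is visible of it).
The state is a dict: "time_s": time; "qpos": joint angles; "qvel": joint speeds; "effort": joint torques, N m; "ee_pos": TCP position; "ee_rot": TCP orientation; "force": force on the tool from outside, world axes, zero at the start; "torque": the same for the moment, N m; "gripper_width": finger opening in mm.
Only numpy, scipy, OpenCV 4.12 (cv2) and the standard library are available. Lean on these libraries where they do the work, as an engineer would, in place of code of your own. Each camera call takes 0.05 s, during which the arm holds its last target.

## Working session

There is one attempt and no reset: what is moved stays moved. The work goes in short steps, Python scripts to look and compute and a shell command to move; the robot and the scene stay as the last step left them, time stands still between calls to the robot, and variables do not carry over. Pictures are saved under pics/ and viewed, and the job is handed in when it is done.

```bash
ls; mkdir -p pics; python3 - <<'E'
from workcell import env
import cv2,json
print(env.state())
for n in ("scene","top","wrist"):
    im=env.grab_frame(n); cv2.imwrite(f"pics/{n}0.png",im[:,:,::-1])
    i=env.camera_info(n); print(n,{k:(v.tolist() if hasattr(v,'tolist') else v) for k,v in i.items()})
E
```

```text
pics
{'time_s': 0.0, 'qpos': array([-6.54890139e+01,  1.83510818e+01,  8.97083296e+01, -2.31615992e-03,
        7.20425086e+01, -1.14718199e+00]), 'qvel': array([-0.00502872,  0.05046614,  0.0069566 , -0.01361392, -0.13904163,
       -0.01194568]), 'effort': array([ 1.21481127e-03, -4.12454188e+01, -2.31974477e+01,  7.27169146e-02,
        4.57131083e-02, -1.55977777e-04]), 'ee_pos': array([ 248.73911837, -517.84239191,  213.11284983]), 'ee_rot': array([-9.01019437e+01, -1.61098256e-04, -1.54341116e+02]), 'force': array([0.24730615, 0.15307317, 0.79621923]), 'torque': array([-0.01406589, -0.00545668, -0.02710206]), 'gripper_width': 91.51106941774796}
scene {'fx': 364.23185890016424, 'fy': 364.23185890016424, 'cx': 254.57974777189207, 'cy': 193.9085994229899, 'camera_from_world': [[0.9383919301289867, 0.34514293808059354, -0.017231882134293944, -617.7993389540018], [0.2125353287564876, -0.6157336453180423, -0.7587495054718171, -137.95571423413023], [-0.27248728318798004, 0.7083420291896074, -0.6511545516882937, 1132.2135516041146], [0.0, 0.0, 0.0, 1.0]]}
top {'fx': 372.43975060906246, 'fy': 372.43975060906246, 'cx': 256.55945093005886, 'cy': 187.8081414734313, 'camera_from_world': [[-0.00149157721608547, -0.9995081313856369, -0.03132523729201107, 15.6409785988074], [-0.9904519883895926, 0.005794807111915175, -0.13773626576046613, 644.8629091004848], [0.1378500413221212, 0.030820699286811193, -0.98997345954473, 1124.2231770344677], [0.0, 0.0, 0.0, 1.0]]}
wrist {'fx': 297.3186396354542, 'fy': 297.3186396354542, 'cx': 249.8208317312181, 'cy': 186.186662217747, 'mount': [[6.251016640086402e-05, 0.9727401580401637, 0.23189778142206055, -65.25678808691657], [-0.0004900483136860846, -0.23189772423236177, 0.9727400502438974, -169.81150963779376], [0.9999998779725562, -0.0001744472591388243, 0.0004621937087725402, 0.24877080739837965], [0.0, 0.0, 0.0, 1.0]]}
```

View pics/scene0.png

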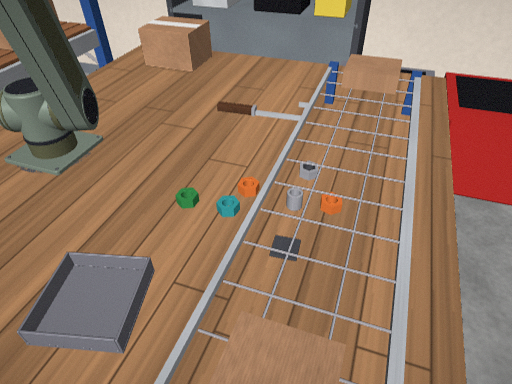

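View pics/top0.png

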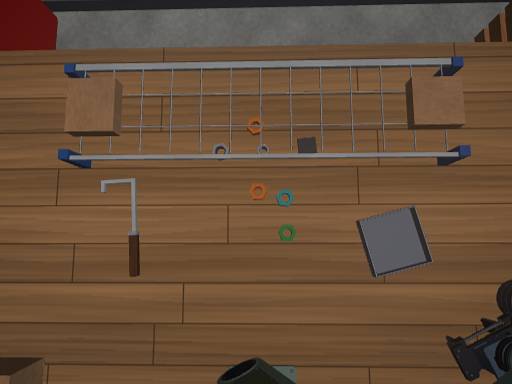

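View pics/wrist0.png

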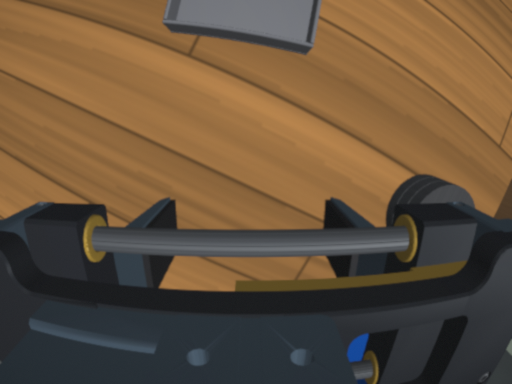

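The top view shows the hook at left (grip 134,255; shaft up to about 134,180; lip at 103,188), and the grey tray at (394,241). Under the shelf are the grey nut (220,151), the bush (262,150) and the plate (306,146). The coloured decoys are at (255,126), (258,191), (285,198) and (287,232).

```bash
cat > h.py <<'E'
import numpy as np,cv2
from workcell import env
from scipy.spatial.transform import Rotation as R
def ray(cam,uv):
    i=env.camera_info(cam);T=np.array(i["camera_from_world"])
    d=np.array([(uv[0]-i["cx"])/i["fx"],(uv[1]-i["cy"])/i["fy"],1.])
    return -T[:3,:3].T@T[:3,3],T[:3,:3].T@d
def topl(cam,uv,z):
    o,d=ray(cam,uv);return o+d*(z-o[2])/d[2]
def px(cam,p):
    i=env.camera_info(cam);T=np.array(i["camera_from_world"]);c=T[:3,:3]@np.asarray(p,float)+T[:3,3]
    return np.array([i["fx"]*c[0]/c[2]+i["cx"],i["fy"]*c[1]/c[2]+i["cy"]])
def toolR():
    s=env.state();return R.from_euler('xyz',s["ee_rot"],degrees=True)
def crop(im,u0,v0,u1,v1,k,name):
    c=cv2.resize(im[v0:v1,u0:u1,::-1],None,fx=k,fy=k,interpolation=cv2.INTER_CUBIC);cv2.imwrite(name,c)
E
python3 - <<'E'
from h import *
for cam in("top","scene"):
    im=env.grab_frame(cam)
    for l,z in(("nut",13),("hook",7),("tray",0),("bush",22)):
        for m in env.masks_of(cam,l):
            ys,xs=np.nonzero(m["region"])
            print(cam,l,round(m["p"],2),np.round(m["location"],1),len(xs),im[ys,xs].mean(0).round(),topl(cam,m["location"],z).round(1), topl(cam,(xs.mean(),ys.mean()),z).round(1))
            if m["p"]>.5 and l in("hook","tray"):
                np.save(f"m_{cam}_{l}.npy",m["region"])
im=env.grab_frame("top")
crop(im,90,165,170,285,5,"pics/hook1.png");crop(im,195,110,325,250,4,"pics/nuts1.png")
print(env.state()["time_s"])
E
```

```text
top nut 0.75 [255.3 192.3] 199 [147.  81.  35.] [634.8  18.4  13. ] [637.9  11.9  13. ]
top nut 0.69 [254.8 125.4] 220 [127.  77.  43.] [857.5  19.8  13. ] [857.2  20.9  13. ]
top nut 0.68 [293.7 234.3] 146 [53. 99. 51.] [ 500.3 -103.    13. ] [507.3 -81.   13. ]
top nut 0.67 [219.6 148.5] 146 [94. 86. 82.] [780.4 135.5  13. ] [779.  133.8  13. ]
top nut 0.61 [284.5 194.9] 118 [ 47. 109. 111.] [625.9 -75.4  13. ] [620.1 -73.8  13. ]
top hook 0.79 [132.5 231.2] 907 [91. 81. 75.] [511.3 414.8   7. ] [529.8 424.6   7. ]
top hook 0.46 [392.6 241.8] 3760 [85. 83. 88.] [ 476.4 -412.9    7. ] [ 478.3 -416.8    7. ]
top tray 0.92 [394.7 239. ] 3713 [84. 83. 88.] [ 485.1 -422.2    0. ] [ 478.1 -418.9    0. ]
top bush 0.62 [265.  147.5] 66 [98. 93. 93.] [780.1 -13.6  22. ] [776.8  -7.1  22. ]
scene nut 0.84 [306.4 169. ] 310 [135. 133. 137.] [762.2 135.4  13. ] [767.6 133.5  13. ]
scene nut 0.75 [224.3 204.2] 432 [ 54. 137. 138.] [605.  -72.9  13. ] [613.8 -73.5  13. ]
scene nut 0.63 [333.8 203.5] 359 [206. 107.  51.] [860.9  18.5  13. ] [852.7  15.8  13. ]
scene nut 0.6 [186.3 196.3] 387 [ 51. 121.  64.] [500.7 -77.2  13. ] [503.7 -79.6  13. ]
scene nut 0.53 [248.4 185.5] 353 [205. 106.  48.] [635.6  15.4  13. ] [635.4  12.6  13. ]
scene hook 0.8 [250.5 109. ] 645 [129. 114. 106.] [486.2 426.2   7. ] [502.1 425.8   7. ]
scene tray 0.92 [ 90.9 304.2] 9968 [106. 105. 112.] [ 469.  -412.5    0. ] [ 462.8 -410.2    0. ]
scene bush 0.77 [292.9 199. ] 345 [146. 144. 149.] [763.2  -8.3  22. ] [764.7  -3.6  22. ]
0.7
```

View pics/hook1.png

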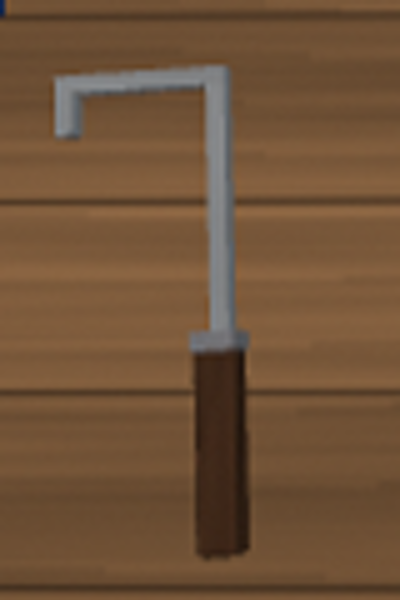

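View pics/nuts1.png

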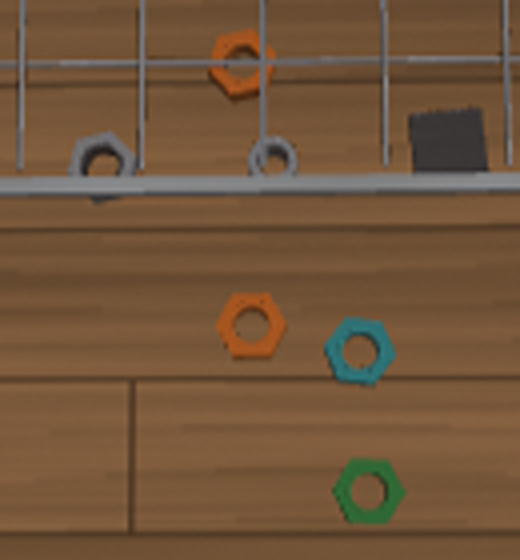

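```bash
cat > fit.py <<'E'
from h import *
from scipy.optimize import least_squares
def pose_fit(cams_pts,x0):
    def f(p):
        c,s=np.cos(p[2]),np.sin(p[2]);r=[]
        for cam,m,uv in cams_pts:
            r+=list(px(cam,[p[0]+c*m[0]-s*m[1],p[1]+s*m[0]+c*m[1],m[2]])-uv)
        return r
    o=least_squares(f,x0,loss="soft_l1");return o.x,np.round(o.fun.reshape(-1,2),1)
E
python3 - <<'E'
from fit import *
c=lambda u,v:np.array([(u+.5)/5-.5+90,(v+.5)/5-.5+165])
P=[("top",(219,-6,14),c(228,67)),("top",(219,106,14),c(55,77)),("top",(180,106,14),c(57,138)),("top",(207,6,14),c(206,82)),
("top",(-95,13,28),c(197,553)),("top",(-95,-13,28),c(247,550))]
x,r=pose_fit(P,[500,420,0]);print(x[:2],np.degrees(x[2]));print(r)
im=env.grab_frame("scene").copy()
co,si=np.cos(x[2]),np.sin(x[2])
for m in [(219,-6,14),(219,106,14),(180,106,14),(180,94,14),(207,94,14),(207,6,14),(45,13,28),(45,-13,28),(-95,-13,28),(-95,13,28)]:
    u=px("scene",[x[0]+co*m[0]-si*m[1],x[1]+si*m[0]+co*m[1],m[2]]);im[int(round(u[1])),int(round(u[0]))]=(255,0,0)
crop(im,205,80,345,230,5,"pics/sc1.png")
# nut centre
d=lambda u,v:np.array([(u+.5)/4-.5+195,(v+.5)/4-.5+110])
print("nut top",topl("top",d(104,161),26),"bush",topl("top",d(274,158),45))
E
```

```text
[468.11486965 402.55690858] 4.386577615910823
[[-0.6 -0.9]
 [ 0.1 -0.1]
 [-0.1 -0.5]
 [ 0.2  0. ]
 [ 1.2  0.7]
 [-0.6  0.7]]
nut top [772.55066529 130.3872769   26.        ] bush [769.08875672  -7.81738809  45.        ]
```

View pics/sc1.png

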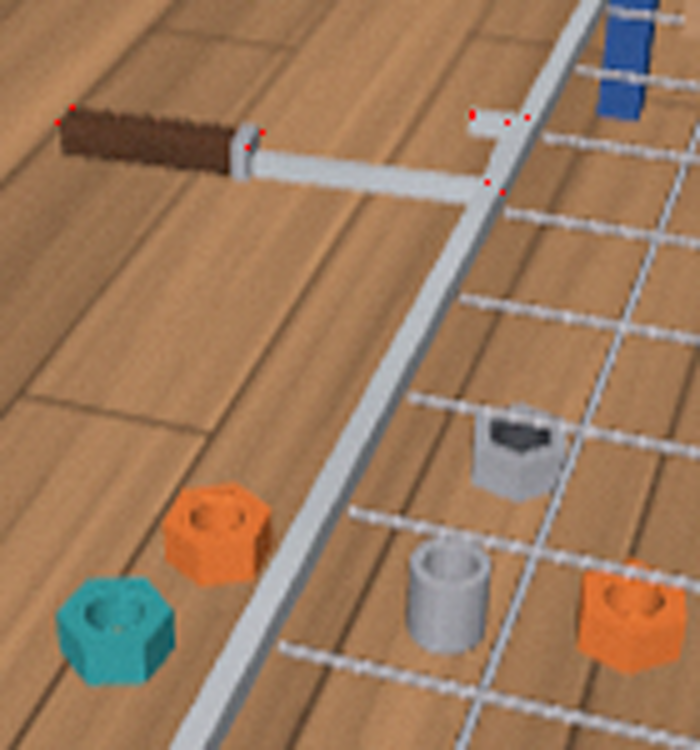

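```bash
cat >> h.py <<'E'
def delta(target,yaw,n=1):
    """tool-axis shift from current measured pose to world target, and turn needed"""
    s=env.state();Rc=R.from_euler('xyz',s["ee_rot"],degrees=True)
    Rt=R.from_euler('xyz',[-90,0,yaw],degrees=True)
    d=np.array(target,float)-s["ee_pos"]
    print("t",round(s["time_s"],2),"pos",s["ee_pos"].round(1),"rot",s["ee_rot"].round(1),"w",round(s["gripper_width"],1),"F",s["force"].round(1))
    print("shift(cur axes)",Rc.inv().apply(d).round(1),"shift(target axes)",Rt.inv().apply(d).round(1),"turn",np.degrees((Rc.inv()*Rt).as_rotvec()).round(2),"rows>=",round(np.linalg.norm(d)/41.7,1))
E
python3 -m handwheel '[[1,[0,0,0],[0,7.1,0]],[1,[0,0,0],[0,7.1,0]],[1,[0,0,0],[0,7.1,0]],[1,[-18,0,-36],[0,0,0]],[1,[-18,0,-36],[0,0,0]],[1,[-18,0,-36],[0,0,0]],[1,[-18,0,-36],[0,0,0]],[1,[-18,0,-36],[0,0,0]],[1,[-18,0,-36],[0,0,0]],[1,[-18,0,-36],[0,0,0]]]' 30
python3 -c "
from h import *
delta((468,402.5,120),-175.6)
print(topl('scene',(308.6,166.3),26))"
```

```text
time_s: 1.58
ee_pos: [355.8, -255.7, 214.2]
ee_rot: [-90.0, 0.0, -175.7]
force: [1.6, 0.0, -0.2]
gripper_width: 91.3
t 1.58 pos [ 355.8 -255.7  214.2] rot [ -90.     0.  -175.7] w 91.3 F [ 1.6  0.  -0.2]
shift(cur axes) [-161.5   94.  -648. ] shift(target axes) [-162.4   94.2 -647.7] turn [-0.03 -0.08 -0.04] rows>= 16.2
[768.21830138 132.12755527  26.        ]
```

```bash
python3 -m handwheel '[[1,[-9.5,5,-38],[0,0,0]],[1,[-9.5,5,-38],[0,0,0]],[1,[-9.5,5,-38],[0,0,0]],[1,[-9.5,5,-38],[0,0,0]],[1,[-9.5,5,-38],[0,0,0]],[1,[-9.5,5,-38],[0,0,0]],[1,[-9.5,5,-38],[0,0,0]],[1,[-9.5,5,-38],[0,0,0]],[1,[-9.5,5,-38],[0,0,0]],[1,[-9.5,5,-38],[0,0,0]]]'
python3 -c "
from h import *
delta((468,402.5,120),-175.6)"
```

```text
time_s: 2.42
ee_pos: [421.3, 130.7, 164.0]
ee_rot: [-90.0, 0.1, -175.6]
force: [0.8, -0.0, -0.8]
gripper_width: 91.1
t 2.42 pos [421.3 130.7 164. ] rot [-9.000e+01  1.000e-01 -1.756e+02] w 91.1 F [ 0.8 -0.  -0.8]
shift(cur axes) [ -67.3   44.1 -267.4] shift(target axes) [ -67.4   44.  -267.4] turn [-0.   -0.02 -0.06] rows>= 6.7
```

```bash
python3 -m handwheel '[[1,[-8.5,5.5,-33],[0,0,0]],[1,[-8.5,5.5,-33],[0,0,0]],[1,[-8.5,5.5,-33],[0,0,0]],[1,[-8.5,5.5,-33],[0,0,0]],[1,[-8.5,5.5,-33],[0,0,0]],[1,[-8.5,5.5,-33],[0,0,0]],[1,[-8.5,5.5,-33],[0,0,0]],[1,[-8,5.5,-33],[0,0,0]],[1,[0,0,0],[0,0,0]],[1,[0,0,0],[0,0,0]]]'
python3 - <<'E'
from h import *
delta((468,402.5,4),-175.6)
im=env.grab_frame("wrist");cv2.imwrite("pics/w2.png",im[:,:,::-1])
E
```

```text
time_s: 3.25
ee_pos: [468.3, 398.1, 119.0]
ee_rot: [-89.9, -0.1, -175.5]
force: [-0.2, -0.5, -0.7]
gripper_width: 90.9
t 3.25 pos [468.3 398.1 119. ] rot [-8.990e+01 -1.000e-01 -1.755e+02] w 90.9 F [-0.2 -0.5 -0.7]
shift(cur axes) [ -0.2 115.   -4.5] shift(target axes) [-1.00e-01  1.15e+02 -4.40e+00] turn [-0.06  0.09  0.06] rows>= 2.8
```

View pics/w2.png

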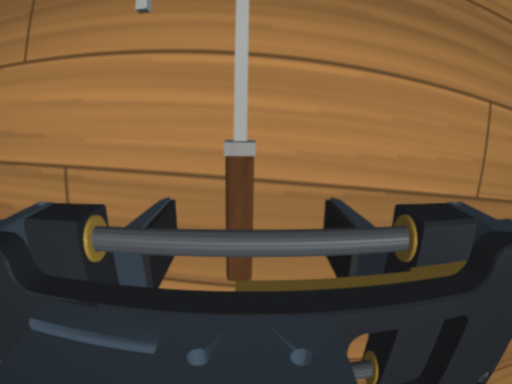

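The wrist picture shows the grip at column 240, between the fingers at about 170 and 330. It is aligned, and about 4 mm left of centre, which matches the computed shift. Next: descend and close.

```bash
python3 -m handwheel '[[1,[0,23,-2.4],[0,0,0]],[1,[0,23,-2],[0,0,0]],[1,[0,23,0],[0,0,0]],[1,[0,22,0],[0,0,0]],[1,[0,15,0],[0,0,0]],[1,[0,8,0],[0,0,0]],[0.2,[0,0,0],[0,0,0]],[0.1,[0,0,0],[0,0,0]],[0.1,[0,0,0],[0,0,0]],[0.1,[0,0,0],[0,0,0]]]' 50
python3 -c "
from h import *
delta((468,402.5,4),-175.6)"
```

```text
time_s: 4.13
ee_pos: [469.1, 401.8, 7.4]
ee_rot: [-90.1, 0.1, -175.7]
force: [-0.0, -0.7, 0.8]
gripper_width: 67.2
t 4.13 pos [469.1 401.8   7.4] rot [-9.010e+01  1.000e-01 -1.757e+02] w 67.2 F [-0.  -0.7  0.8]
shift(cur axes) [ 1.   3.4 -0.8] shift(target axes) [ 1.   3.4 -0.8] turn [ 0.08 -0.06 -0.13] rows>= 0.1
```

```bash
python3 -m handwheel '[[0.1,[0,3,0],[0,0,0]],[0.1,[0,0,0],[0,0,0]],[0.1,[0,0,0],[0,0,0]],[0.1,[0,0,0],[0,0,0]],[0.1,[0,0,0],[0,0,0]],[0.1,[0,0,0],[0,0,0]],[0.1,[0,0,0],[0,0,0]],[0.1,[0,0,0],[0,0,0]],[0.1,[0,0,0],[0,0,0]],[0.1,[0,0,0],[0,0,0]]]' 50
python3 -c "
from h import *
delta((468,402.5,50),-175.6)"
```

```text
time_s: 4.97
ee_pos: [468.4, 401.7, 3.0]
ee_rot: [-90.0, 0.0, -175.6]
force: [-0.5, 1.6, -0.2]
gripper_width: 25.7
t 4.97 pos [468.4 401.7   3. ] rot [ -90.     0.  -175.6] w 25.7 F [-0.5  1.6 -0.2]
shift(cur axes) [  0.3 -47.   -0.9] shift(target axes) [  0.3 -47.   -0.9] turn [ 0.02 -0.04 -0.03] rows>= 1.1
```

```bash
python3 -m handwheel '[[0,[0,-6,0],[0,0,0]],[0,[0,-12,0],[0,0,0]],[0,[0,-14,0],[0,0,0]],[0,[0,-14,0],[0,2.2,0]],[0,[0,0,4],[0,2.2,0]],[0,[0,0,12],[0,0,0]],[0,[0,0,20],[0,0,0]],[0,[0,0,20],[0,0,0]],[0,[0,0,12],[0,0,0]],[0,[0,0,4],[0,0,0]]]' 50
python3 - <<'E'
from h import *
delta((607,82,48),-180)
for n in("scene","top"):
    im=env.grab_frame(n);cv2.imwrite(f"pics/{n}3.png",im[:,:,::-1])
crop(im,80,140,240,280,5,"pics/t3.png")
E
```

```text
time_s: 5.8
ee_pos: [467.4, 326.5, 48.6]
ee_rot: [-89.9, -0.1, 179.9]
force: [-0.1, -0.1, -4.5]
gripper_width: 25.9
t 5.8 pos [467.4 326.5  48.6] rot [-8.990e+01 -1.000e-01  1.799e+02] w 25.9 F [-0.1 -0.1 -4.5]
shift(cur axes) [-140.1    0.9  244.2] shift(target axes) [-139.6    0.6  244.5] turn [-0.13 -0.11  0.13] rows>= 6.8
```

View pics/scene3.png

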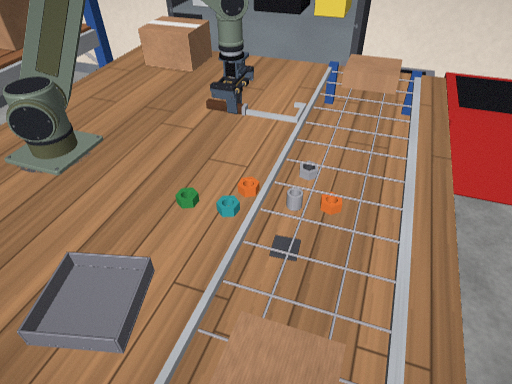

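View pics/t3.png

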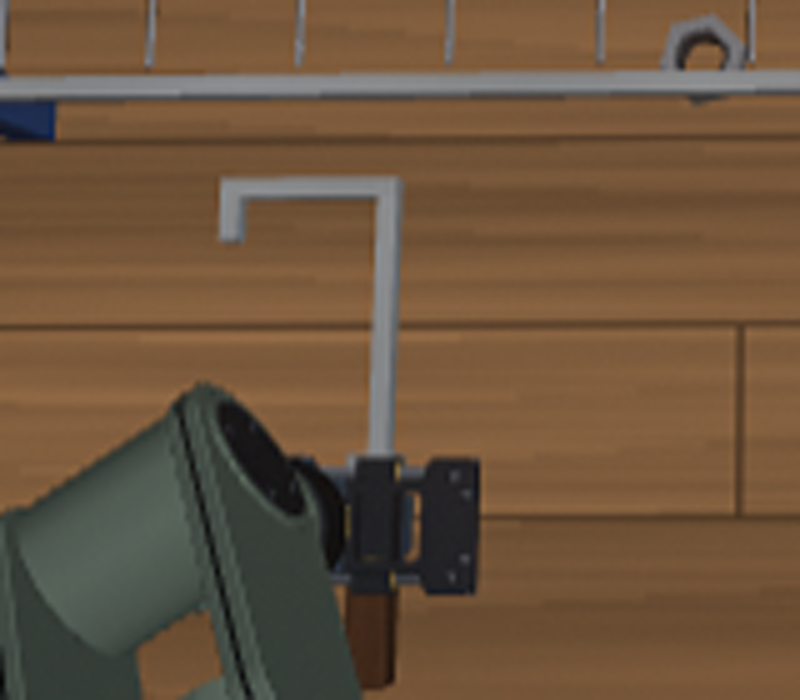

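The hook is lifted with its shaft straight along x. Its outer corner is at crop (402,178), and the nut is at crop (702,52). I check the tilt.

```bash
python3 - <<'E'
from h import *
for z in(40,50,59,66): print(z,px("top",(686.4,321.5,z)),px("top",(686.4,433,z)),px("scene",(647,433,z)),px("scene",(686.4,433,z)),px("scene",(467-95,340,z+14)))
im=env.grab_frame("scene");crop(im,195,80,320,180,6,"pics/s3.png")
E
```

```text
40 [160.10162928 175.70940206] [125.57582177 175.94604549] [295.25615456 106.30775402] [306.59798416 108.02865432] [209.71818721 102.82591273]
50 [159.19294055 175.1728263 ] [124.38077435 175.41300967] [295.42045617 103.59731642] [306.82430067 105.30354186] [209.42966768 100.09691489]
59 [158.36197689 174.68214677] [123.2879964  174.92558986] [295.56982203 101.13326989] [307.03006219 102.82593519] [209.16737577  97.61599416]
66 [157.70687255 174.2953112 ] [122.42652039 174.54133936] [295.68698785  99.20041833] [307.19147814 100.88230058] [208.96162821  95.66990532]
```

View pics/s3.png

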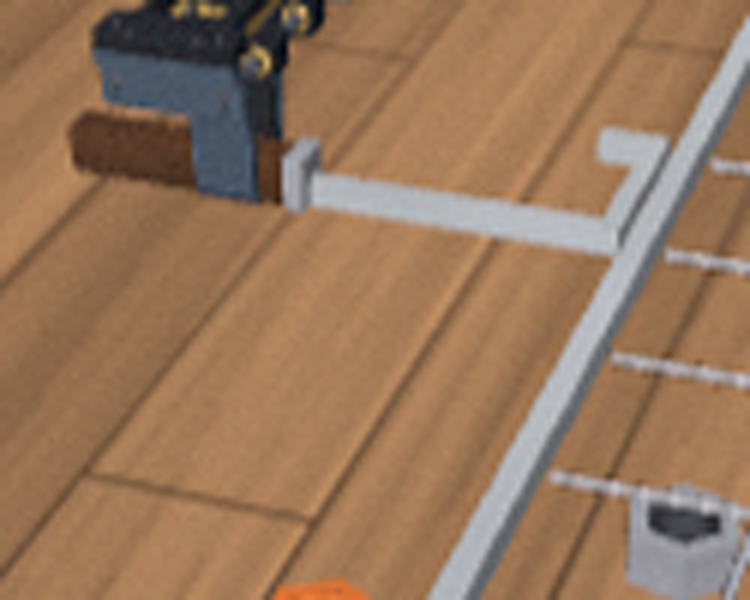

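```bash
python3 -m handwheel '[[0,[-9,-4,15],[0,0,0]],[0,[-18,-4,31],[0,0,0]],[0,[-18,0,31],[0,0,0]],[0,[-18,0,31],[0,0,0]],[0,[-18,0,31],[0,0,0]],[0,[-18,0,31],[0,0,0]],[0,[-18,0,31],[0,0,0]],[0,[-14,0,25],[0,0,0]],[0,[-9,0,17],[0,0,0]],[0,[0,0,0],[0,0,0]]]' 50
python3 - <<'E'
from h import *
delta((607,82,56),-180)
for n in("scene","top","wrist"):
    im=env.grab_frame(n);cv2.imwrite(f"pics/{n}4.png",im[:,:,::-1])
    if n=="scene":crop(im,230,110,380,240,5,"pics/s4.png")
    if n=="top":crop(im,180,110,290,240,5,"pics/t4.png")
E
```

```text
time_s: 6.78
ee_pos: [611.1, 83.5, 56.9]
ee_rot: [-89.9, 0.2, 179.8]
force: [0.4, 0.2, -4.5]
gripper_width: 26.0
t 6.78 pos [611.1  83.5  56.9] rot [-89.9   0.2 179.8] w 26.0 F [ 0.4  0.2 -4.5]
shift(cur axes) [4.1 0.9 1.6] shift(target axes) [4.1 0.9 1.5] turn [-0.06 -0.19 -0.17] rows>= 0.1
```

View pics/s4.png

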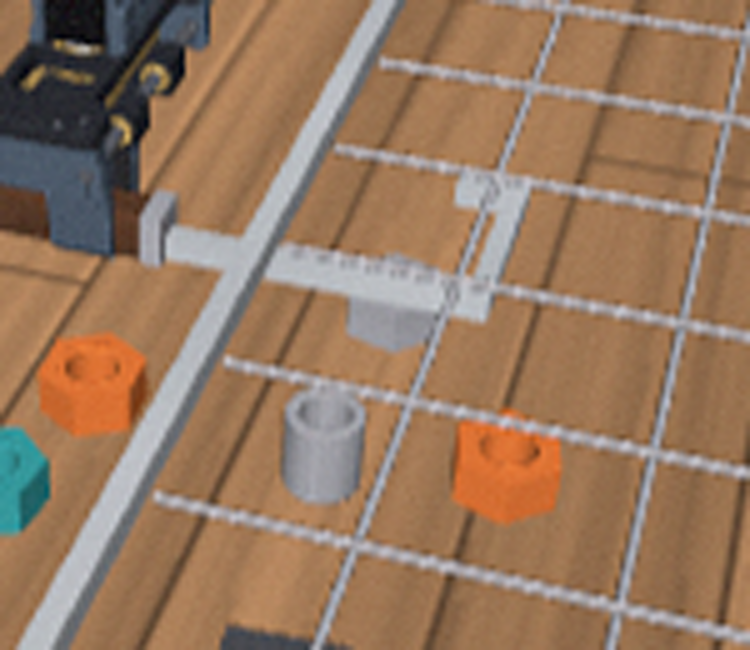

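View pics/t4.png

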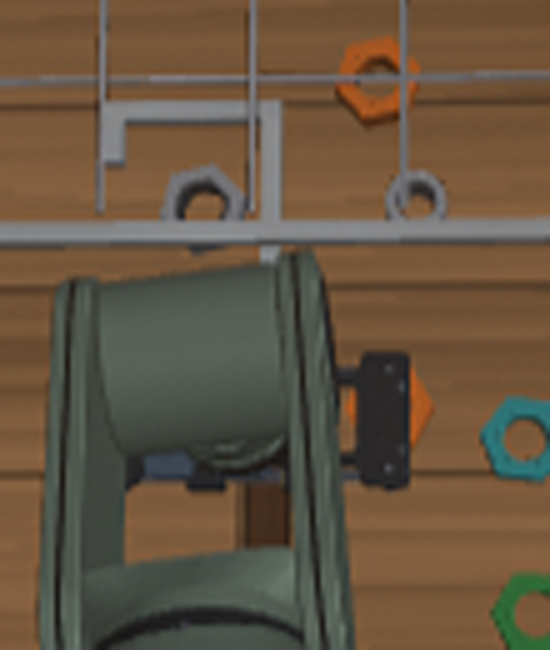

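View pics/wrist4.png

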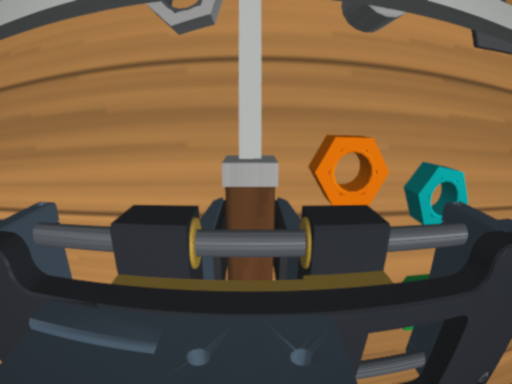

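The nut (crop 205,200 in the top view) sits inside the bend, between the lip (125) and the shaft (262) and in front of the cross bar (122). I lower the hook.

```bash
python3 -m handwheel '[[0,[0,6,0],[0,0,0]],[0,[0,10,0],[0,0,0]],[0,[0,10,0],[0,0,0]],[0,[0,9,0],[0,0,0]],[0,[0,7,0],[0,0,0]],[0,[0,5,0],[0,0,0]],[0,[0,3,0],[0,0,0]],[0,[0,2,0],[0,0,0]],[0,[0,0,0],[0,0,0]],[0,[0,0,0],[0,0,0]]]' 50
python3 - <<'E'
from h import *
delta((345,83,5),-180)
for n in("scene","top"):
    im=env.grab_frame(n)
    if n=="scene":crop(im,230,110,380,240,5,"pics/s5.png")
    if n=="top":crop(im,180,110,290,240,5,"pics/t5.png")
E
```

```text
time_s: 7.77
ee_pos: [608.4, 86.2, 5.2]
ee_rot: [-90.0, 0.0, 179.9]
force: [0.6, 0.1, -3.9]
gripper_width: 25.7
t 7.77 pos [608.4  86.2   5.2] rot [-90.    0.  179.9] w 25.7 F [ 0.6  0.1 -3.9]
shift(cur axes) [263.4   0.    3.5] shift(target axes) [2.634e+02 2.000e-01 3.200e+00] turn [ 0.   -0.05 -0.04] rows>= 6.3
```

View pics/s5.png

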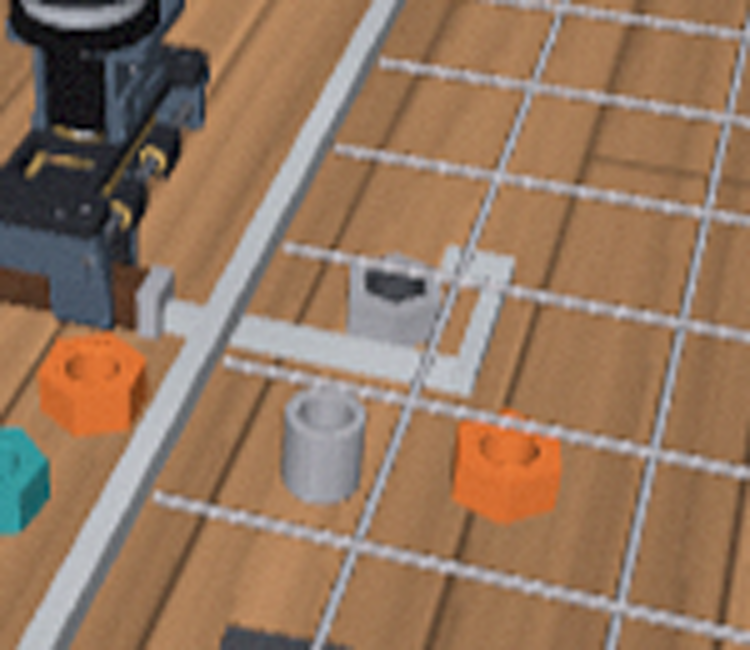

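View pics/t5.png

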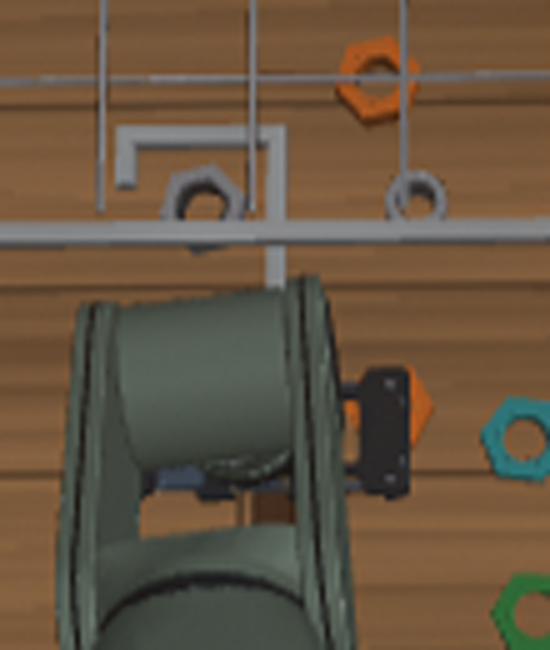

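The hook is down around the nut. The nut is at crop 205,205, with the cross bar at 135 behind it and the bush outside at 417,200. I drag along -x.

```bash
python3 -m handwheel '[[0,[4,0,0],[0,0,0]],[0,[8,0,0],[0,0,0]],[0,[12,0,0],[0,0,0]],[0,[15,0,0],[0,0,0]],[0,[16,0,0],[0,0,0]],[0,[16,0,0],[0,0,0]],[0,[16,0,0],[0,0,0]],[0,[16,0,0],[0,0,0]],[0,[14,0,0],[0,0,0]],[0,[12,0,0],[0,0,0]]]' 50
python3 - <<'E'
from h import *
delta((345,83,5),-180)
im=env.grab_frame("top")
crop(im,180,110,290,240,5,"pics/t6.png")
E
```

```text
time_s: 8.7
ee_pos: [478.1, 86.4, 5.5]
ee_rot: [-90.0, 0.1, 179.9]
force: [0.9, 0.2, -3.3]
gripper_width: 25.8
t 8.7 pos [478.1  86.4   5.5] rot [-9.000e+01  1.000e-01  1.799e+02] w 25.8 F [ 0.9  0.2 -3.3]
shift(cur axes) [133.1   0.3   3.5] shift(target axes) [133.1   0.5   3.4] turn [ 0.01 -0.05 -0.08] rows>= 3.2
```

View pics/t6.png

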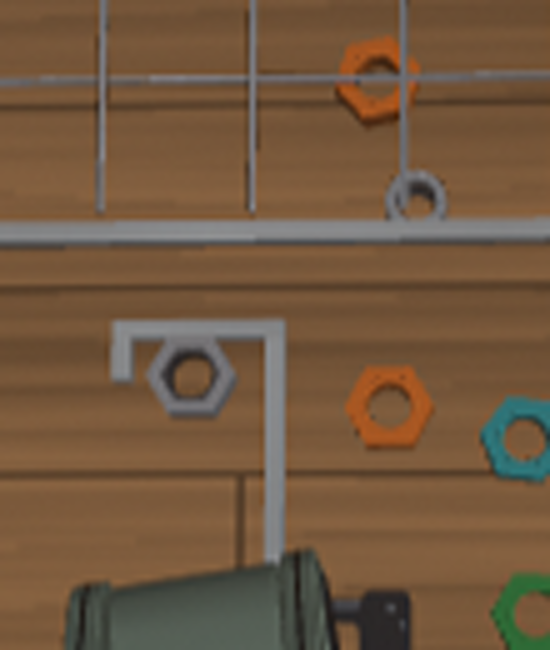

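The nut is caught at crop (192,373), with a flat against the cross bar and already out of the shelf. I continue.

```bash
python3 -m handwheel '[[0,[12,0,0],[0,0,0]],[0,[14,0,0],[0,0,0]],[0,[16,0,0],[0,0,0]],[0,[16,0,0],[0,0,0]],[0,[16,0,0],[0,0,0]],[0,[15,0,0],[0,0,0]],[0,[12,0,0],[0,0,0]],[0,[8,0,0],[0,0,0]],[0,[4,0,0],[0,0,0]],[0,[0,0,0],[0,0,0]]]' 50
python3 - <<'E'
from h import *
delta((345,83,5),-180)
im=env.grab_frame("top")
crop(im,100,110,290,270,4,"pics/t7.png")
E
```

```text
time_s: 9.58
ee_pos: [365.5, 86.4, 5.2]
ee_rot: [-90.0, -0.0, 180.0]
force: [0.0, 0.4, -3.2]
gripper_width: 25.8
t 9.58 pos [365.5  86.4   5.2] rot [-90.  -0. 180.] w 25.8 F [ 0.   0.4 -3.2]
shift(cur axes) [20.5  0.2  3.4] shift(target axes) [20.5  0.2  3.4] turn [-0.01 -0.02  0.01] rows>= 0.5
```

View pics/t7.png

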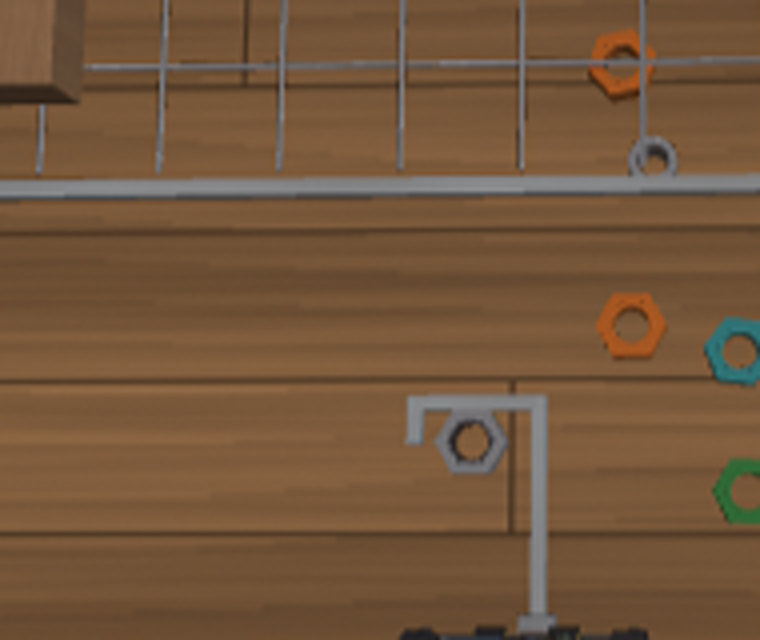

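```bash
python3 -m handwheel '[[0,[-5,0,0],[0,0,0]],[0,[-5,-4,0],[0,0,0]],[0,[0,-12,0],[0,0,0]],[0,[0,-18,0],[0,0,0]],[0,[0,-16,0],[0,0,0]],[0,[0,-4,0],[0,0,0]],[0,[-3,0,-15],[0,0,0]],[0,[-6,0,-30],[0,0,0]],[0,[-6,0,-30],[0,0,0]],[0,[-6,0,-30],[0,0,0]]]' 50
python3 -m handwheel '[[0,[-6,0,-30],[0,0,0]],[0,[-6,0,-30],[0,0,0]],[0,[-6,0,-30],[0,0,0]],[0,[-3,4,-15],[0,0,0]],[0,[0,10,0],[0,0,0]],[0,[0,12,0],[0,0,0]],[0,[0,12,0],[0,0,0]],[0,[0,8,0],[0,0,0]],[0,[0,4,0],[0,0,0]],[0,[0,0,0],[0,0,0]]]' 50
python3 - <<'E'
from h import *
delta((420,300,3),-180)
im=env.grab_frame("top")
crop(im,80,110,290,270,3.5,"pics/t8.png")
E
```

```text
time_s: 10.47
ee_pos: [397.9, 192.6, 58.6]
ee_rot: [-90.0, 0.0, 179.9]
force: [0.4, -0.8, -3.3]
gripper_width: 25.8
time_s: 11.3
ee_pos: [417.5, 295.2, 7.6]
ee_rot: [-89.9, -0.1, 179.9]
force: [0.7, 0.6, -3.6]
gripper_width: 25.6
t 11.3 pos [417.5 295.2   7.6] rot [-8.990e+01 -1.000e-01  1.799e+02] w 25.6 F [ 0.7  0.6 -3.6]
shift(cur axes) [-2.5  4.6 -4.8] shift(target axes) [-2.5  4.6 -4.8] turn [-0.12 -0.08  0.15] rows>= 0.2
```

View pics/t8.png

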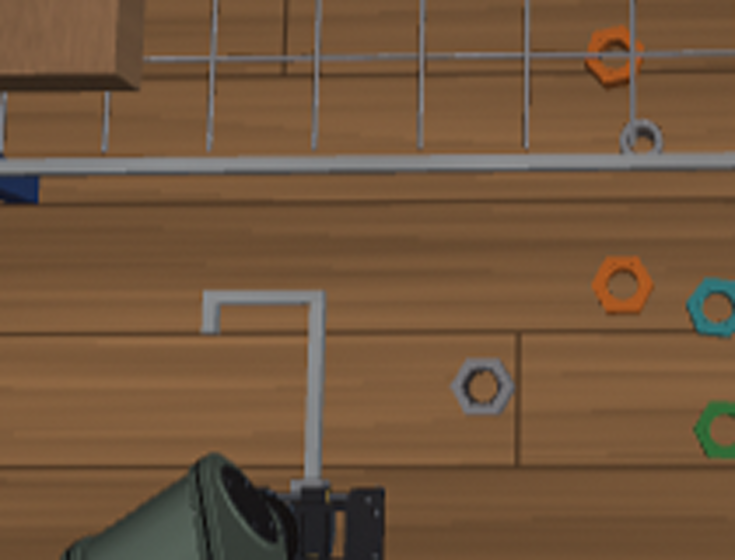

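The hook is clear of the nut (crop 483,386), with its shaft at column 315. I lay it down, release and rise.

```bash
python3 -m handwheel '[[0,[0,2.5,0],[0,0,0]],[0,[0,2,0],[0,0,0]],[0,[0,0,0],[0,0,0]],[0,[0,0,0],[0,0,0]],[0.5,[0,0,0],[0,0,0]],[0.8,[0,0,0],[0,0,0]],[1,[0,0,0],[0,0,0]],[1,[0,0,0],[0,0,0]],[1,[0,0,0],[0,0,0]],[1,[0,0,0],[0,0,0]]]'
python3 -m handwheel '[[1,[0,-10,0],[0,0,0]],[1,[0,-20,0],[0,0,0]],[1,[0,-25,0],[0,0,0]],[1,[0,-25,0],[0,0,0]],[1,[0,-20,0],[0,0,0]],[1,[0,0,0],[0,0,0]],[1,[-20,0,30],[0,0,0]],[1,[-20,0,30],[0,0,0]],[1,[-20,0,30],[0,0,0]],[1,[-20,0,30],[0,0,0]]]'
python3 - <<'E'
from h import *
im=env.grab_frame("top")
crop(im,80,110,290,270,3.5,"pics/t9.png")
im=env.grab_frame("scene")
crop(im,150,80,300,230,4,"pics/s9.png")
c=lambda u,v:((u+.5)/3.5-.5+80,(v+.5)/3.5-.5+110)
print("nut",topl("top",c(483,386),26))
delta((546,136,100),-180)
for cam in("top","scene"):
    for m in env.masks_of(cam,"nut"):
        ys,xs=np.nonzero(m["region"]);im=env.grab_frame(cam);print(cam,round(m["p"],2),im[ys,xs].mean(0).round(),topl(cam,(xs.mean(),ys.mean()),18).round(1))
E
```

```text
time_s: 12.18
ee_pos: [418.4, 296.5, 4.6]
ee_rot: [-90.0, 0.0, 180.0]
force: [0.4, 0.2, 0.6]
gripper_width: 62.9
time_s: 13.02
ee_pos: [498.4, 175.1, 104.3]
ee_rot: [-90.0, -0.0, -180.0]
force: [0.2, -0.3, 0.2]
gripper_width: 91.3
nut [545.69787058 137.16370454  26.        ]
t 13.12 pos [500.4 172.8 104.2] rot [-8.990e+01  1.000e-01  1.797e+02] w 91.4 F [ 0.6 -0.3  0.1]
shift(cur axes) [-45.8   4.3  36.6] shift(target axes) [-45.6   4.2  36.8] turn [-0.07 -0.33 -0.07] rows>= 1.4
top 0.75 [155.  82.  34.] [636.8  11.2  18. ]
top 0.65 [ 58. 101.  53.] [506.2 -80.9  18. ]
top 0.59 [ 52. 108. 109.] [618.5 -73.8  18. ]
top 0.47 [102.  96.  95.] [561.1 138.9  18. ]
scene 0.98 [ 50. 139. 142.] [617.2 -78.8  18. ]
scene 0.89 [205. 106.  49.] [637.9   7.7  18. ]
scene 0.84 [126. 126. 132.] [547.4 133.2  18. ]
scene 0.7 [146. 145. 151.] [7.642e+02 2.000e-01 1.800e+01]
scene 0.64 [207. 108.  52.] [853.1  10.7  18. ]
scene 0.56 [ 60. 122.  66.] [507.5 -84.7  18. ]
```

View pics/t9.png

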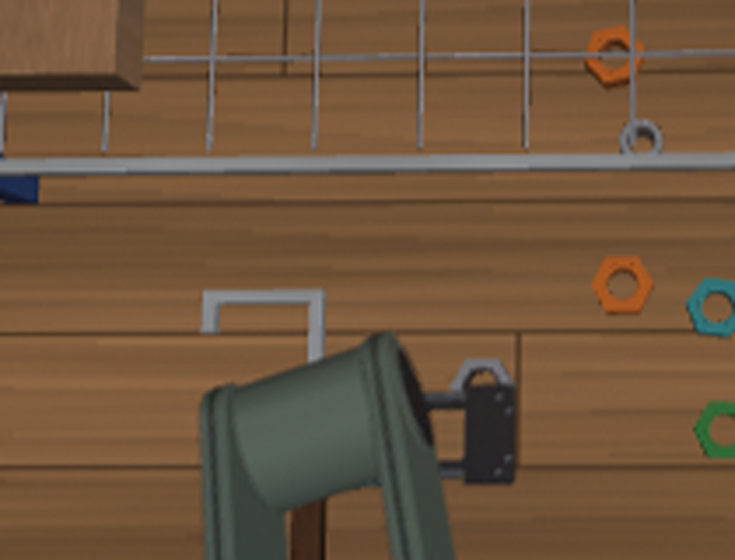

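View pics/s9.png

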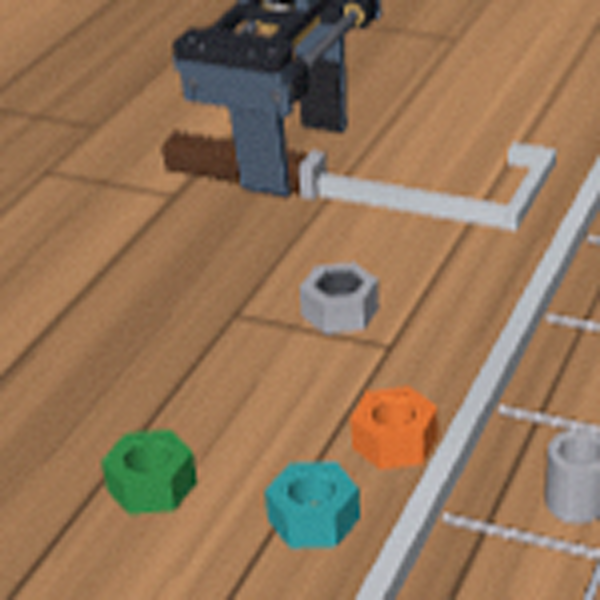

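The hook lies flat with its shaft along x. The nut, at top crop (483,386), is at about (546,137), with flats normal to x. I turn 30° so the jaws meet a pair of flats.

```bash
python3 -m handwheel '[[1,[0,0,0],[0,-6,0]],[1,[0,0,0],[0,-6,0]],[1,[0,0,0],[0,-6,0]],[1,[0,0,0],[0,-6,0]],[1,[0,0,0],[0,-6,0]],[1,[-7,4,18],[0,0,0]],[1,[-7,4,18],[0,0,0]],[1,[-7,4,18],[0,0,0]],[1,[0,0,0],[0,0,0]],[1,[0,0,0],[0,0,0]]]'
python3 - <<'E'
from h import *
delta((546,136.5,4),-150)
im=env.grab_frame("wrist");cv2.imwrite("pics/w10.png",im[:,:,::-1])
E
```

```text
time_s: 14.55
ee_pos: [543.4, 139.8, 92.1]
ee_rot: [-90.0, -0.0, -150.1]
force: [-0.1, 0.5, 0.9]
gripper_width: 91.2
t 14.55 pos [543.4 139.8  92.1] rot [ -90.    -0.  -150.1] w 91.2 F [-0.1  0.5  0.9]
shift(cur axes) [-0.7 88.1  4.2] shift(target axes) [-0.6 88.1  4.1] turn [ 0.02 -0.12  0.05] rows>= 2.1
```

View pics/w10.png

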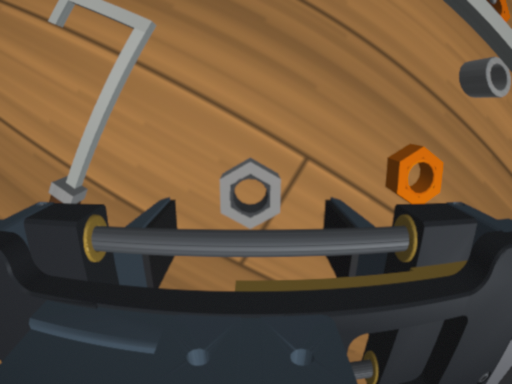

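```bash
cat >> h.py <<'E'
def wpl(uv,z):
    s=env.state();i=env.camera_info("wrist");M=np.array(i["mount"])
    d=np.array([uv[0]-i["cx"],uv[1]-i["cy"]]);r=np.hypot(*d);th=r/i["fx"]
    v=np.array([*(d/max(r,1e-9)*np.sin(th)),np.cos(th)])
    Rc=R.from_euler('xyz',s["ee_rot"],degrees=True)
    o=s["ee_pos"]+Rc.apply(M[:3,3]);w=Rc.apply(M[:3,:3]@v);return o+w*(z-o[2])/w[2]
E
python3 - <<'E'
from h import *
print(wpl((250,190),26), wpl((250,160),26),topl("scene",(150+341/4,80+284/4),26))
E
```

```text
[548.04107426 142.56743369  26.        ] [569.52213547 154.93318805  26.        ] [548.52773045 136.53738361  26.        ]
```

The nut is at pixel (250,190), flats parallel to the finger pads. The wrist estimate differs from the other two by about 5 mm, well within the 20 mm of jaw clearance on each side. I take the middle and descend.

```bash
python3 -m handwheel '[[1,[-1,16,2],[0,0,0]],[1,[-1,20,0],[0,0,0]],[1,[0,20,0],[0,0,0]],[1,[0,16,0],[0,0,0]],[1,[0,10,0],[0,0,0]],[1,[0,4,0],[0,0,0]],[1,[0,0,0],[0,0,0]],[0.4,[0,0,0],[0,0,0]],[0.2,[0,0,0],[0,0,0]],[0.2,[0,0,0],[0,0,0]]]' 40
python3 -m handwheel '[[0.2,[0,0,0],[0,0,0]],[0.2,[0,0,0],[0,0,0]],[0.2,[0,0,0],[0,0,0]],[0.2,[0,0,0],[0,0,0]],[0.2,[0,0,0],[0,0,0]],[0.2,[0,0,0],[0,0,0]],[0.2,[0,0,0],[0,0,0]],[0.2,[0,-2,0],[0,0,0]],[0.2,[0,-6,0],[0,0,0]],[0.2,[0,-12,0],[0,0,0]]]' 40
python3 - <<'E'
from h import *
delta((478,-418,120),-150)
im=env.grab_frame("wrist");cv2.imwrite("pics/w11.png",im[:,:,::-1])
im=env.grab_frame("top");crop(im,340,190,450,290,6,"pics/tray.png")
m=[m for m in env.masks_of("top","tray")][0]["region"]
c,_=cv2.findContours(m.astype(np.uint8),cv2.RETR_EXTERNAL,cv2.CHAIN_APPROX_NONE)
r=cv2.minAreaRect(max(c,key=len));print(r,topl("top",r[0],25))
E
```

```text
time_s: 15.43
ee_pos: [546.8, 139.6, 7.5]
ee_rot: [-90.0, 0.1, -150.0]
force: [-0.4, -0.0, 1.2]
gripper_width: 73.9
time_s: 16.27
ee_pos: [544.7, 138.9, 25.3]
ee_rot: [-90.0, -0.2, -150.0]
force: [-0.4, 0.6, -1.2]
gripper_width: 49.6
t 16.27 pos [544.7 138.9  25.3] rot [ -90.    -0.2 -150. ] w 49.6 F [-0.4  0.6 -1.2]
shift(cur axes) [336.3 -93.8 449. ] shift(target axes) [336.2 -94.7 448.9] turn [ 0.05 -0.03  0.22] rows>= 13.6
((393.99542236328125, 241.15139770507812), (61.588233947753906, 61.97136688232422), 73.3007583618164) [ 478.49902154 -411.44213105   25.        ]
```

View pics/w11.png

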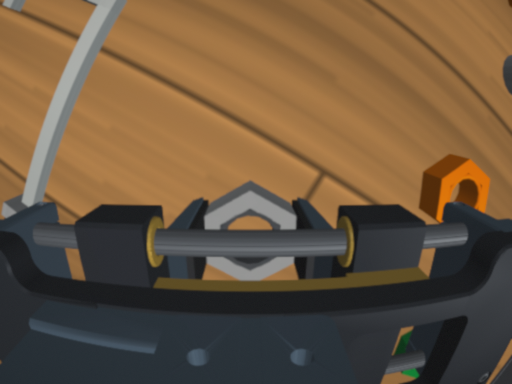

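View pics/tray.png

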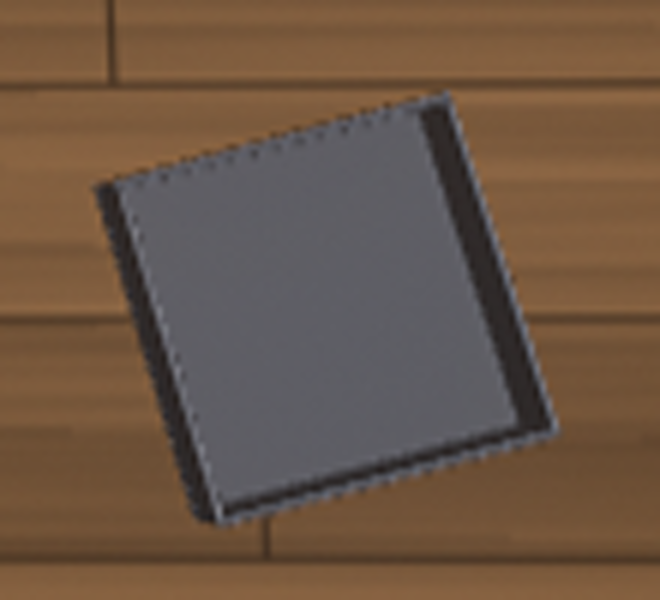

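The nut is held between the jaws (49.6 mm, the across-flats size). The tray's rim corners in the crop are at about (118,183), (450,95), (555,432) and (218,522).

```bash
python3 - <<'E'
from h import *
P=np.array([topl("top",((u+.5)/6-.5+340,(v+.5)/6-.5+190),45) for u,v in((118,183),(450,95),(555,432),(218,522))])
print(P.round(1),P.mean(0),np.linalg.norm(np.roll(P,-1,0)-P,axis=1))
d=P[1]-P[0];print(np.degrees(np.arctan2(d[1],d[0])))
S=np.array([topl("scene",uv,45) for uv in((70,254),(154,257),(122,352),(22,332))]);print(S.round(1),S.mean(0))
delta((*P.mean(0)[:2],120),-150)
E
```

```text
[[ 542.9 -302.5   45. ]
 [ 587.3 -473.1   45. ]
 [ 417.5 -515.1   45. ]
 [ 373.2 -345.6   45. ]] [ 480.2232692  -409.07938194   45.        ] [176.36501926 174.91689235 175.25981632 175.09015076]
-75.38802221334298
[[ 381.7 -349.1   45. ]
 [ 550.6 -298.1   45. ]
 [ 608.6 -486.9   45. ]
 [ 425.6 -515.5   45. ]] [ 491.62018755 -412.40025018   45.        ]
t 16.42 pos [546.8 139.4  27.1] rot [-9.0e+01  1.0e-01 -1.5e+02] w 50.1 F [ 0.3 -0.3 -2.8]
shift(cur axes) [331.4 -93.2 442. ] shift(target axes) [331.9 -92.9 441.7] turn [-0.05 -0.04 -0.11] rows>= 13.4
```

```bash
python3 -m handwheel '[[0.2,[0,-30,0],[0,0,0]],[0.2,[0,-38,0],[0,0,0]],[0.2,[16,-6,21],[0,0,0]],[0.2,[23,-3,31],[0,0,0]],[0.2,[23,-3,31],[0,0,0]],[0.2,[23,-3,31],[0,0,0]],[0.2,[23,-3,31],[0,0,0]],[0.2,[23,-3,31],[0,0,0]],[0.2,[23,-2,31],[0,0,0]],[0.2,[23,-2,31],[0,0,0]]]' 40
python3 -m handwheel '[[0.2,[23,0,31],[0,0,0]],[0.2,[23,0,31],[0,0,0]],[0.2,[23,0,31],[0,0,0]],[0.2,[23,0,31],[0,0,0]],[0.2,[23,0,31],[0,0,0]],[0.2,[20,0,26],[0,0,0]],[0.2,[12,0,16],[0,0,0]],[0.2,[6,0,6],[0,0,0]],[0.2,[0,0,0],[0,0,0]],[0.2,[0,0,0],[0,0,0]]]' 40
python3 - <<'E'
from h import *
delta((480,-410,12),-150)
im=env.grab_frame("wrist");cv2.imwrite("pics/w12.png",im[:,:,::-1])
E
```

```text
time_s: 17.25
ee_pos: [510.7, -157.0, 119.0]
ee_rot: [-90.0, -0.0, -150.0]
force: [0.8, 0.2, -2.0]
gripper_width: 50.1
time_s: 18.08
ee_pos: [480.0, -406.4, 118.7]
ee_rot: [-90.1, -0.0, -150.1]
force: [0.5, 0.1, -1.4]
gripper_width: 49.6
t 18.08 pos [ 480.  -406.4  118.7] rot [ -90.1   -0.  -150.1] w 49.6 F [ 0.5  0.1 -1.4]
shift(cur axes) [  1.8 106.7   3.3] shift(target axes) [  1.8 106.7   3.1] turn [ 0.13 -0.07  0.  ] rows>= 2.6
```

View pics/w12.png

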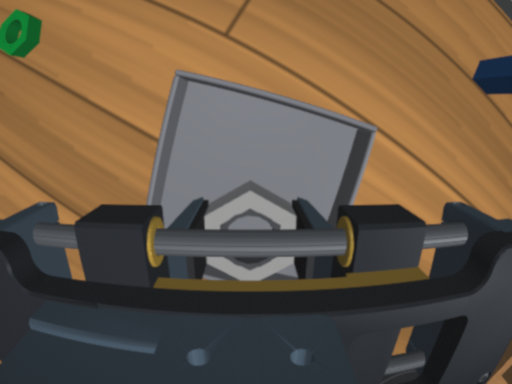

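The nut is above the tray, with the tray walls outside the fingers. I descend.

```bash
python3 -m handwheel '[[0.2,[2,12,3],[0,0,0]],[0.2,[0,20,0],[0,0,0]],[0.2,[0,22,0],[0,0,0]],[0.2,[0,20,0],[0,0,0]],[0.2,[0,15,0],[0,0,0]],[0.2,[0,9,0],[0,0,0]],[0.2,[0,5,0],[0,0,0]],[0.2,[0,2,0],[0,0,0]],[0.2,[0,0,0],[0,0,0]],[0.2,[0,0,0],[0,0,0]]]' 40
```

```text
time_s: 18.97
ee_pos: [480.8, -411.5, 15.3]
ee_rot: [-89.9, 0.0, -150.0]
force: [-1.2, -0.4, -1.0]
gripper_width: 49.6
```

```bash
python3 -m handwheel '[[0.2,[0,1.5,0],[0,0,0]],[0.2,[0,1,0],[0,0,0]],[0.2,[0,1,0],[0,0,0]],[0.2,[0,0.5,0],[0,0,0]],[0.2,[0,0,0],[0,0,0]],[0.2,[0,0,0],[0,0,0]],[0.2,[0,0,0],[0,0,0]],[0.2,[0,0,0],[0,0,0]],[0.2,[0,0,0],[0,0,0]],[0.2,[0,0,0],[0,0,0]]]' 40
```

```text
time_s: 19.8
ee_pos: [480.4, -411.4, 11.7]
ee_rot: [-89.9, 0.0, -150.0]
force: [-0.5, 2.0, 5.2]
gripper_width: 49.5
```

It has contact (+5 N upward). I open slowly, then rise.

```bash
python3 -m handwheel '[[0.6,[0,0,0],[0,0,0]],[0.65,[0,0,0],[0,0,0]],[0.75,[0,0,0],[0,0,0]],[0.8,[0,0,0],[0,0,0]],[0.8,[0,0,0],[0,0,0]],[0.8,[0,0,0],[0,0,0]],[0.8,[0,-10,0],[0,0,0]],[0.8,[0,-25,0],[0,0,0]],[0.8,[0,-35,0],[0,0,0]],[0.8,[0,-35,0],[0,0,0]]]'
python3 -m handwheel '[[0.8,[0,-30,0],[0,0,0]],[0.8,[20,-15,0],[0,0,0]],[0.8,[30,0,0],[0,0,0]],[0.8,[30,0,0],[0,0,0]],[0.8,[30,0,0],[0,0,0]],[0.8,[20,0,0],[0,0,0]],[0.8,[0,0,0],[0,0,0]],[0.8,[0,0,0],[0,0,0]],[0.8,[0,0,0],[0,0,0]],[0.8,[0,0,0],[0,0,0]]]'
python3 - <<'E'
from h import *
for n in("scene","top"):
    im=env.grab_frame(n);cv2.imwrite(f"pics/{n}13.png",im[:,:,::-1])
    if n=="scene":crop(im,0,230,180,370,4,"pics/s13.png")
E
```

```text
time_s: 20.63
ee_pos: [479.7, -410.7, 116.5]
ee_rot: [-90.1, -0.0, -150.0]
force: [-0.1, -0.9, 0.3]
gripper_width: 72.9
time_s: 21.47
ee_pos: [368.5, -475.5, 160.7]
ee_rot: [-90.0, 0.0, -150.0]
force: [-0.3, 0.2, 0.1]
gripper_width: 73.0
```

View pics/scene13.png

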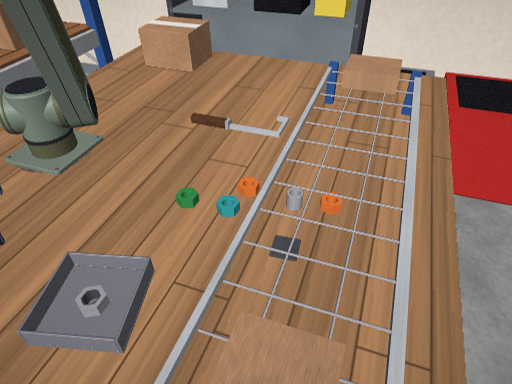

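View pics/top13.png

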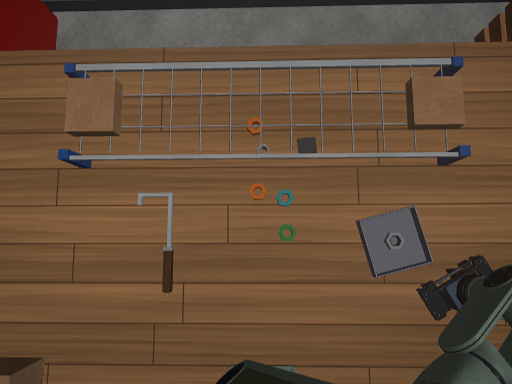

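View pics/s13.png

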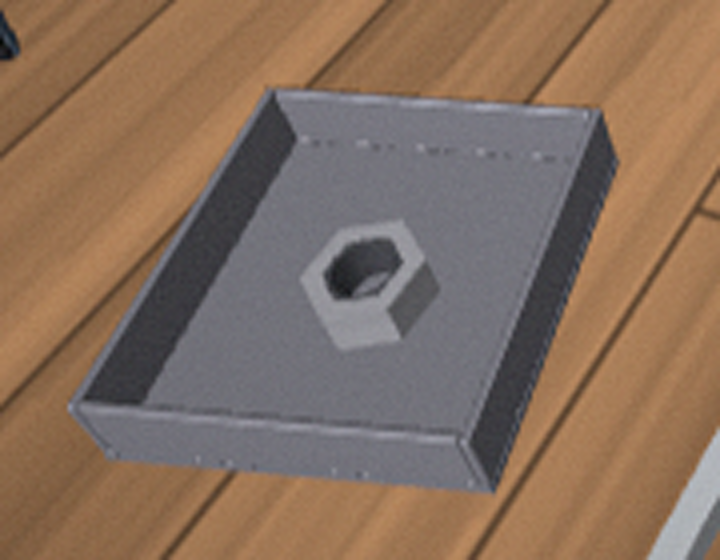

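The nut lies flat in the middle of the tray (top view 394,240). The hook lies flat on the bench (168,250), and the bush has not moved (262,150). The arm is clear.

```bash
python3 -c "
from workcell import env
print(env.job_done(), env.state()['time_s'])"
```

```text
the job is handed in; nothing more can be done
the job is handed in; nothing more can be done
```

The job is done and was handed in at about 21.6 s of the 67 s allowed.

I took the hook by its wooden grip, lowered it over the nut and dragged the nut out to about x = 546 mm, roughly 170 mm in front of the shelf's front beam. I then laid the hook flat on the bench to the left, gripped the nut across its flats and set it down in the middle of the tray.

**Last checks:** The final pictures show the nut flat near the tray centre and the hook flat on the bench. The bush, the plate and the coloured nuts look unmoved, and the gripper was clear of everything. The largest force I read was about 5 N, as the nut touched the tray floor.

**Disagreements:** Before the pick, the wrist camera put the nut about 5 mm away from where the other two cameras put it. I aimed between them, and the grip closed properly at 49.6 mm. My tray centre measured about 11 mm apart in x between the top and scene cameras; I used the top camera's value.

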